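Stand the chocolate egg in the small pastry ring

ROBOT

A 6-joint arm with a two-finger parallel gripper is mounted at the origin on the work surface; the furniture and walls round the work are solid. World frame = base frame: x ahead of the robot, y to its left, z up, the work surface at z = 0. Lengths are in m, angles in degrees, forces in N, time in s.
With the tool pointing down it reaches from about 0.4 to 0.925 m from the base axis. Payload 3.4 kg.
Tool frame: the origin (TCP) lies between the finger pads, 19 mm behind the fingertips; this is the grasp point; z points along the fingers, y is the line along which they close (so a half turn about z gives the same grasp; the last joint's range is limited). The gripper opens to 85 mm and grips with 20 to 120 N. Pads are 22 mm wide; open, the fingers measure 114 mm over their backs; the gripper's body (76 mm by 85 mm) begins 54 mm behind the grasp point. The pads swing forward as they close: fully open they stand 13 mm farther back than shut.
Start: joints at [66.32, 17.578, 86.31, -0, 76.112, -4.211], TCP at [0.192, 0.542, 0.25] pointing down, gripper open.
Joint ranges: [-179.03, 179.03], [-60, 130.46], [8.19, 133.38], [-81.62, 261.62], [5.75, 156.47], [-153.77, 153.77]. Speed limits (degrees/s): [147.25, 147.25, 180, 180, 180, 180].

INTERFACE

Orientations are given as [roll, pitch, yaw] about the fixed x, y, z axes, in that order (R = Rz(yaw) Ry(pitch) Rx(roll)).
In Python, from station import ctrl, eyes, regions_of gives the robot as it stands. Calls block until the motion is done:
- ctrl.movep(position, orientation): joint-space move of the TCP to a pose.
- ctrl.servo_line(position, attitude=None, rate=0.15, force_limit=None): straight line of the TCP; attitude=None keeps the orientation; rate is the mean speed in m/s. With force_limit (N) it stops when the force on the tool has changed by that much, and returns True; else False.
- ctrl.goto_joints(angles): joint-space move.
- ctrl.open_jaws() and ctrl.close(): open the fingers fully, or close them until they stop; the grip force is fixed at half the most.
- ctrl.sleep(seconds).
- ctrl.ik(position, orientation): joint angles nearest the present ones, or None.
- ctrl.get_obs(): the state.
- eyes.camera(name): name is "scene" or "top" or "wrist"; returns (picture, depth): 384x512x3 uint8, red, green, blue; 384x512 float32, m along the optical axis (not along the pixel's ray), 0 where there is no reading.
- eyes.calibration(name): a dict with "K" (3x3 intrinsics, pixels), "eye" and "attitude" of the camera in the world. Camera axes: x right, y down, z forward; pixel columns grow to the right and rows downward; lengths in m; the calibration is good to about 2 mm. A picture is of the moment at which its call begins: read the wrist's pose just before it. calibration takes no time and is no camera call; for the wrist camera it gives the pose at the moment of the call.
A pose or a line that the arm cannot do raises ctrl.Unreachable and nothing moves.
- ctrl.job_done(): hands the job in; it is judged then, once.
Trained networks look in the newest picture that a camera, given by its name, has taken for a name from the list of things; names that differ only in an ending like _2 or _b are one class to them, and where a whole thing is asked for, a point or a joint stands for the part that bears it (a point fixed in the world has none). Each returns a list of dicts, best first, with "score" (0 to 1); they miss things now and then, are a little off and sometimes report something else, mostly with a low value. They report only what shows in the picture. A call takes as long as a camera call.
- regions_of(camera, query): "mask" (384x512 bool, what is visible of it) and "extent" ([centre column, centre row, width, height] in pixels, round what is visible of it).
The state is a dict: "t": time; "joint_positions": joint angles; "qvel": joint speeds; "joint_torque": joint torques, N m; "ee_pos": TCP position; "orientation": TCP orientation; "contact_force": force on the tool from outside, world axes, zero at the start; "wrist_torque": the same for the moment, N m; "gripper_width": finger opening in m; "grasp_force": force on a finger pad.
Only numpy, scipy, OpenCV 4.12 (cv2) and the standard library are available. Lean on these libraries where they do the work, as an engineer would, in place of code of your own. Each camera call takes 0.05 s, during which the arm holds its last target. There are 200 camera calls.

TASK

Take the chocolate egg out of the leaning wire cradle and stand it upright, blunt end down, in the mouth of the small pastry ring (not the big one), ready for decorating. Set it down gently: hold it upright until it bears on the ring, without pressing hard, and only then let go. Leave the ring about where it stands, and do not knock or shift the other loose things.

Things in the scene. Friction and masses are not known exactly. Their poses are not given: they have to be found in the camera images.
- egg: Rigid but brittle (20 N on its foot breaks it) dark brown chocolate egg, 84 mm long, 0.10 to 0.21 kg, with two raised white bands round its middle. Origin: on its axis, midway between the bands. z runs from the blunt end (38 mm below the origin, a half ball of radius 30 mm) to the more pointed end (46 mm above). Starts in the cradle, blunt end down, axis leaning 30 degrees from vertical.
- egg_foot (a point): The tip of the egg's blunt end. The egg's bands are 62 mm across and 4 mm wide, their middles 30 mm and 46 mm up the axis from here (8 mm either side of the egg's origin); gripped across both bands, with the tool pointing along the axis from the pointed end, the egg hardly pivots in the fingers.
- cradle: Cradle fixed to the table: a wooden board 100 x 74 x 10 mm with two bent steel wires, 8 mm thick and 40 mm apart, that carry the egg from below. Origin: under the middle of the board, 4 mm to +x of it; z up. The egg's pointed end leans towards the cradle's -x side. Its two flanks (cradle +y and -y) are free for fingers: no wire stands more than 24 mm to either side.
- cradle_rest (a point): Where the egg's origin lies at the start, 68 mm above the table. From here the wires reach 18 mm further along the egg's axis towards the pointed end, to about 73 mm above the table.
- cutter_small: The small pastry ring: a thin round steel cutter, 49 mm across and 28 mm tall, loose on the table and light (about 30 g). Origin: the middle of its underside, z up. The egg's round end rests on the upper edge (about 40 mm across inside), so that a seated upright egg has its origin 57 to 58 mm above the table and its foot about 20 mm above it.
- ring_mouth (a point): Centre of the small ring's upper edge, 28 mm above the table.
- cutter_big: The big pastry ring, 75 mm across and 32 mm tall, loose: too wide for the egg. A bystander. Origin: middle of its underside.
- oven_timer: White and dark round kitchen timer, 69 mm across, 58 mm tall, loose. A bystander. Origin: middle of its underside.
- measuring_cup: Steel measuring cup with a flat handle along its -y, 66 x 145 x 46 mm, loose. A bystander. Origin: middle of the whole at its underside; the bowl's centre is 40 mm to its +y.

How it is judged (in metres and radians):
On the way, in this order (a step that is already met when the one before it is completed fails the run):
1. the egg is out of the cradle, its middle 10 cm or more from where it lay, without touching the cradle (distance between egg and cradle_rest above 0.1 m and contact force between egg and cradle below 0.05 N), for 0.1 s.
2. still held by the fingers, the egg bears on the small ring, upright within 14 degrees (contact force between egg and cutter_small above 0.3 N and contact force between the fingers and egg above 0.5 N and angle between egg's own z axis and vertical below 0.25 rad and horizontal distance between egg_foot and ring_mouth below 0.012 m), for 0.1 s.
At the end, for the whole second after the job is handed in: The egg stands at rest in the mouth of the small ring, blunt end down, its axis within 11 degrees of vertical, its foot within 9 mm of the ring's centre line and its middle 54 to 63 mm above the table; the ring stands flat on the table within 30 mm of where it stood; the egg is released (angle between egg's own z axis and vertical below 0.2 rad and horizontal distance between egg_foot and ring_mouth below 0.009 m and height (world z) of egg between 0.054 and 0.063 m and contact force between egg and cutter_small above 0.3 N and linear speed of egg below 0.02 m/s and angular speed of egg below 0.2 rad/s and angle between cutter_small's own z axis and vertical below 0.1 rad and distance of cutter_small from where it was at the start of the episode below 0.03 m and contact force between the fingers and egg below 0.05 N); the robot touches nothing.
It fails at once if the egg is pressed on the ring with more than 20 N, which would crack it (contact force between egg and cutter_small above 20 N).
It fails at once if another loose thing is shifted by more than 25 mm (distance of any of cutter_big, oven_timer, measuring_cup from where it was at the start of the episode above 0.025 m).
It also fails if it takes over 43 s, if anything falls off the work surface, if the arm or the gripper's body presses on something with over 40 N, if the wrist force passes 120 N, or if a joint passes its speed limit or range.

## Working session

There is one attempt and no reset: what is moved stays moved. The work goes in short steps, each a Python script; the robot and the scene stay as the last script left them, time stands still between calls to the robot, and variables do not carry over. Pictures are saved under pics/ and viewed, at most 10 in all, crops included, and the job is handed in when it is done.

```bash
mkdir -p pics; ls
cat > h.py <<'E'
import numpy as np, cv2
from scipy.spatial.transform import Rotation as R
from station import ctrl, eyes, regions_of
def rot(a):
    a=np.array(a,float)
    return a if a.shape==(3,3) else R.from_euler('xyz',a,degrees=True).as_matrix()
def cloud(cal,depth,mask):
    v,u=np.nonzero(mask&(depth>0)); z=depth[v,u]; K=np.array(cal['K'])
    p=np.c_[(u-K[0,2])/K[0,0]*z,(v-K[1,2])/K[1,1]*z,z]
    return p@rot(cal['attitude']).T+np.array(cal['eye'])
E
python3 - <<'E'
from h import *
for c in ['scene','top']:
    cal=eyes.calibration(c); im,d=eyes.camera(c)
    cv2.imwrite(f'pics/{c}0.png',im[:,:,::-1]); print(c,cal)
    for q in ['egg','cradle','cutter_small','cutter_big','oven_timer','measuring_cup']:
        for r in regions_of(c,q)[:3]:
            P=cloud(cal,d,r['mask'])
            print(q,round(r['score'],2),np.round(r['extent']),len(P),*( [np.round(np.percentile(P,k,axis=0),3) for k in (2,50,98)] if len(P) else []))
print(ctrl.get_obs())
E
```

```text
pics
station.py
scene {'K': array([[435.53103275,   0.        , 258.74788912],
       [  0.        , 435.53103275, 190.51002088],
       [  0.        ,   0.        ,   1.        ]]), 'eye': array([-0.22011813, -0.81314178,  0.58580881]), 'attitude': array([-117.54398139,   -1.35955263,  -37.19879498])}
egg 0.78 [313. 208.  24.  24.] 561 [ 0.411 -0.204  0.047] [ 0.426 -0.191  0.084] [ 0.464 -0.162  0.108]
cradle 0.91 [310. 228.  48.  40.] 846 [ 0.389 -0.215  0.001] [ 0.417 -0.19   0.01 ] [ 0.485 -0.146  0.066]
cutter_small 0.56 [271. 199.  16.  14.] 243 [ 0.419 -0.028  0.001] [ 0.44  -0.006  0.015] [0.465 0.019 0.028]
cutter_big 0.57 [236. 167.  25.  18.] 367 [ 0.441  0.176 -0.001] [0.474 0.206 0.016] [0.511 0.247 0.031]
oven_timer 0.69 [326. 262.  36.  36.] 824 [ 0.331 -0.332 -0.001] [ 0.351 -0.312  0.031] [ 0.393 -0.276  0.053]
measuring_cup 0.95 [188. 165.  47.  23.] 439 [ 0.316  0.294 -0.533] [0.348 0.316 0.03 ] [1.077 1.515 0.045]
measuring_cup 0.2 [325. 262.  30.  34.] 749 [ 0.331 -0.332  0.005] [ 0.35  -0.312  0.033] [ 0.383 -0.279  0.053]
top {'K': array([[417.69186755,   0.  
[... 779 characters left out ...]
9]
{'t': 0.7, 'joint_positions': array([ 6.63210496e+01,  1.75759379e+01,  8.63089922e+01,  8.50547658e-05,
        7.61126195e+01, -4.21361265e+00]), 'qvel': array([ 0.0135001 ,  0.04796607, -0.05312102,  0.18635178,  0.02229277,
       -0.07804927]), 'joint_torque': array([-4.99472153e-04, -4.57312953e+01, -2.52277851e+01, -7.05134221e-05,
        6.92898921e-04,  2.47206304e-05]), 'ee_pos': array([0.19166046, 0.54212888, 0.25003804]), 'orientation': array([1.79997550e+02, 9.76980952e-05, 1.60534642e+02]), 'contact_force': array([-0.13146679, -0.6105661 ,  0.25691988]), 'wrist_torque': array([ 0.00860073, -0.06437805, -0.02850354]), 'grasp_force': 0.0, 'gripper_width': 0.08544137647173103}
```

Run:
```python
import cv2,numpy as np
a=cv2.imread('pics/scene0.png')[130:300,150:410]; b=cv2.imread('pics/top0.png')[120:260,120:400]
a=cv2.resize(a,(400,262),interpolation=2);a=cv2.resize(cv2.imread('pics/scene0.png')[130:300,150:410],(780,300) if 0 else (459,300),interpolation=2);b=cv2.resize(b,(600,300),interpolation=2)
c=np.zeros((600,600,3),np.uint8);c[:300,:459]=a;c[300:]=b
cv2.imwrite('pics/v1.png',c)
```

```text
(no output)
```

View pics/v1.png

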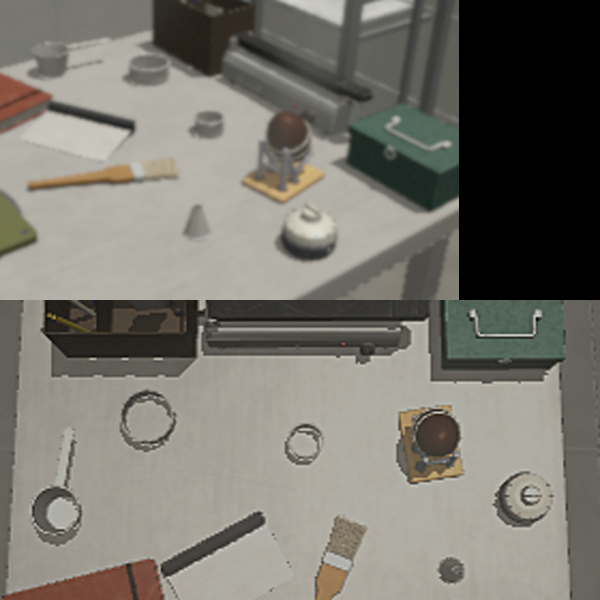

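Run:
```python
from h import *
for i,(p,o) in enumerate([((.40,.03,.25),(180,0,90)),((.36,-.06,.27),(180,0,90)),((.38,-.12,.27),(180,0,90)),((.36,-.20,.27),(180,0,90))]):
    print(p,ctrl.ik(p,o))
    ctrl.movep(p,o); ctrl.sleep(.15)
    cal=eyes.calibration('wrist'); im,d=eyes.camera('wrist')
    cv2.imwrite(f'pics/w{i}.png',im[:,:,::-1]); sv=dict(d=d,im=im,K=cal['K'],eye=cal['eye'],att=cal['attitude'])
    print(i,ctrl.get_obs()['t'],cal['eye'],cal['attitude'],cal['K'][0,0])
    for q in ['egg','cradle','cutter_small']:
        for r in regions_of('wrist',q)[:1]:
            sv[q]=r['mask']; P=cloud(cal,d,r['mask'])
            print(q,round(r['score'],2),np.round(r['extent']),len(P),*( [np.round(np.percentile(P,k,axis=0),3) for k in (2,50,98)] if len(P) else []))
    np.savez(f'w{i}.npz',**sv)
print(ctrl.get_obs()['t'])
c=np.vstack([np.hstack([cv2.imread(f'pics/w{i}.png') for i in r]) for r in ((0,1),(2,3))])
cv2.imwrite('pics/v2.png',cv2.resize(c,(800,600)))
```

```text
(0.4, 0.03, 0.25) [-1.74979704e+00  3.37327904e+00  1.05020879e+02 -2.54444375e-14
  7.16058415e+01 -1.74979704e+00]
0 2.8917 [0.40026343 0.1063426  0.37351418] [ 1.62840440e+02  2.99018510e-02 -4.93325117e-03] 315.334359507748
egg 0.72 [301. 331.  55.  47.] 1608 [ 0.415 -0.17   0.049] [ 0.445 -0.15   0.077] [ 0.474 -0.143  0.094]
cradle 0.81 [292. 310.  77.  61.] 2762 [ 0.393 -0.202  0.002] [ 0.434 -0.154  0.009] [ 0.491 -0.134  0.066]
cutter_small 0.87 [298. 191.  46.  42.] 797 [ 0.42  -0.026 -0.002] [ 0.445 -0.01   0.019] [0.466 0.019 0.028]
(0.36, -0.06, 0.27) [-16.10212956  -0.88648282 106.3191956    0.          74.56728722
 -16.10212956]
1 3.725 [0.36043088 0.01630198 0.39336926] [ 1.62864613e+02  3.69562465e-02 -3.85807492e-02] 315.334359507748
egg 0.6 [332. 265.  47.  64.] 2455 [ 0.413 -0.189  0.055] [ 0.436 -0.159  0.095] [ 0.462 -0.144  0.109]
cradle 0.81 [320. 250.  78.  71.] 2595 [ 0.391 -0.212  0.004] [ 0.421 -0.155  0.01 ] [ 0.486 -0.134  0.071]
cutter_small 0.7 [333. 113.  47.  46.] 648 [ 0.42  -0.026 -0.   ] [ 0.454 -0.004  0.026] [0.466 0.019 0.028]
(0.38, -0.12, 0.2
[... 251 characters left out ...]
.063] [ 0.44  -0.163  0.096] [ 0.473 -0.144  0.109]
cradle 0.58 [308. 206.  83.  73.] 2410 [ 0.392 -0.21   0.006] [ 0.419 -0.154  0.01 ] [ 0.485 -0.134  0.071]
cutter_small 0.96 [320.  56.  51.  46.] 763 [ 0.42  -0.027 -0.001] [0.453 0.002 0.026] [0.467 0.019 0.028]
(0.36, -0.2, 0.27) [-34.93606393   3.2438718  102.04152942   0.          74.71459878
 -34.93606393]
3 5.2083 [ 0.36006535 -0.123417    0.3935061 ] [ 1.62872341e+02  3.60512225e-02 -3.88342667e-02] 315.334359507748
egg 0.67 [346. 143.  59.  63.] 3070 [ 0.413 -0.196  0.069] [ 0.437 -0.169  0.098] [ 0.47  -0.145  0.109]
cradle 0.65 [326. 138.  84.  70.] 2458 [ 0.391 -0.213  0.005] [ 0.413 -0.158  0.01 ] [ 0.482 -0.135  0.072]
5.3583
```

View pics/v2.png

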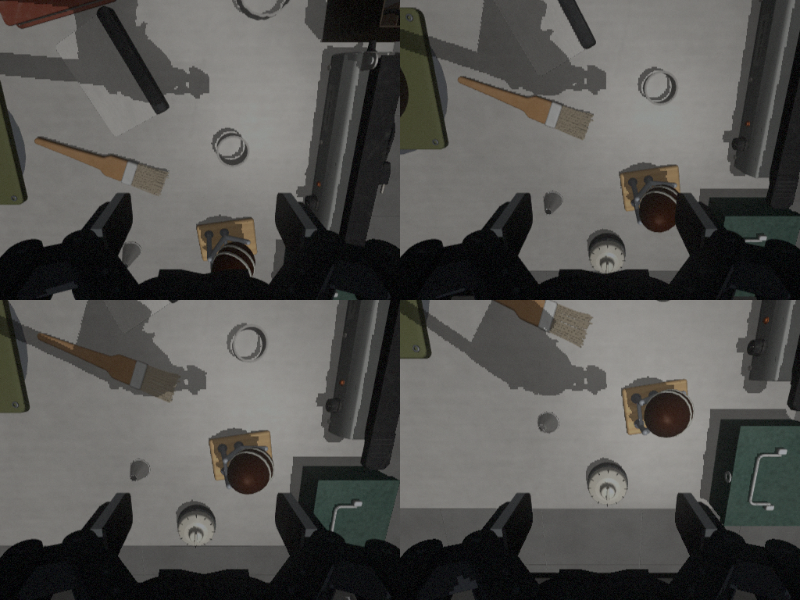

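```bash
cat > fit.py <<'E'
from h import *
from scipy.optimize import least_squares
L=[];C=[];BR=[];CR=[]
for i in range(4):
    w=np.load(f'w{i}.npz'); cal=dict(K=w['K'],eye=w['eye'],attitude=w['att'])
    m=cv2.erode(w['egg'].astype(np.uint8),np.ones((3,3)))>0; m&=w['d']>0
    P=cloud(cal,w['d'],m); col=w['im'][m].astype(float); L.append(P);C.append(col)
    if 'cutter_small' in w: CR.append(cloud(cal,w['d'],w['cutter_small']))
    BR.append(cloud(cal,w['d'],w['cradle']))
prof=np.array([[30*np.sin(t),-8-30*np.cos(t)] for t in np.linspace(0,np.pi/2,40)]+[[30*np.cos(t),-8+54*np.sin(t)] for t in np.linspace(0,np.pi/2,60)])/1000
from scipy.spatial import cKDTree
def ax(a,b): return np.array([np.sin(a)*np.cos(b),np.sin(a)*np.sin(b),np.cos(a)])
def res(p,P):
    n=ax(p[3],p[4]); q=P-p[:3]; z=q@n; r=np.linalg.norm(q-np.outer(z,n),axis=1)
    zc=z+.008; k=np.where(zc>0,54/30,1.); f=np.hypot(r,zc/k)   # scaled radius
    rho=np.hypot(r,zc); return rho*(1-.030/np.maximum(f,1e-6))
def fit(P):
    best=None
    for b in np.arange(0,360,45):
        s=least_squares(res,[*P.mean(0)-[0,0,.02],.5,np.radians(b)],args=(P,),loss='soft_l1',f_scale=.002)
        if best is None or s.cost<best.cost: best=s
    return best
for P in L+[np.vstack(L)]:
    s=fit(P); print(len(P),np.round(s.x[:3],4),np.round(np.degrees(s.x[3:]),1),np.median(abs(s.fun)))
for P,c in zip(L,C):
    wh=c.min(1)>90; n=ax(*s.x[3:]); z=(P[wh]-s.x[:3])@n
    print('white',wh.sum(),np.histogram(z*1e3,np.arange(-20,40,4))[0], np.round(P[wh].mean(0),3))
for P in CR+[np.vstack(CR)]:
    T=P[(P[:,2]>.022)]; T=T[T[:,2]<.034]
    f=lambda p:np.hypot(T[:,0]-p[0],T[:,1]-p[1])-p[2]
    r=least_squares(f,[*T[:,:2].mean(0),.023],loss='soft_l1',f_scale=.001); print('ring',len(T),np.round(r.x,4),np.percentile(P[:,2],98))
B=np.vstack(BR); B=B[(B[:,2]>.005)&(B[:,2]<.014)]
print('board',cv2.minAreaRect((B[:,:2]*1e3).astype(np.float32)))
W=np.vstack(BR); W=W[W[:,2]>.03]
for lo in (.03,.04,.05,.06): 
    k=W[(W[:,2]>lo)&(W[:,2]<lo+.012)]; print('wire',lo,len(k),np.round(np.median(k,0),3) if len(k) else '')
E
python3 fit.py
```

```text
1400 [ 0.4447 -0.1735  0.0688] [ 29.1 187.2] 0.0005232545744994275
2235 [ 0.4455 -0.173   0.0673] [ 28.1 187.9] 0.0006171179853955175
2587 [ 0.446  -0.1731  0.0677] [ 28.9 188.5] 0.0006099049439518972
2822 [ 0.4465 -0.1732  0.0683] [ 31.1 190.6] 0.0005858042830282132
9044 [ 0.4458 -0.1732  0.0678] [-28.9 368.7] 0.0006297891074697989
white 100 [ 0  0  3 42  0  0  8 47  0  0  0  0  0  0] [ 0.461 -0.154  0.08 ]
white 60 [ 0  0  1 12  0  0  1 46  0  0  0  0  0  0] [ 0.452 -0.148  0.08 ]
white 146 [ 0  0  2 40  0  0 10 94  0  0  0  0  0  0] [ 0.459 -0.156  0.082]
white 145 [  0   0   0  15   0   0  10 120   0   0   0   0   0   0] [ 0.457 -0.156  0.084]
ring 351 [ 0.4432 -0.0035  0.0227] 0.02792168029779524
ring 372 [ 0.4432 -0.0038  0.0227] 0.0284781423212979
ring 429 [ 0.4433 -0.0041  0.0229] 0.02833068632969208
ring 1152 [ 0.4432 -0.0038  0.0228] 0.028269628350852862
board ((441.5293273925781, -173.86927795410156), (99.83406066894531, 74.91797637939453), 9.039778709411621)
wire 0.03 800 [ 0.415 -0.156  0.037]
wire 0.04 514 [ 0.425 -0.154  0.045]
wire 0.05 335 [ 0.414 -0.156  0.056]
wire 0.06 472 [ 0.412 -0.158  0.067]
```

Run:
```python
import cv2,numpy as np
c=[cv2.resize(cv2.imread('pics/w0.png')[255:384,230:370],(400,369),interpolation=2),cv2.resize(cv2.imread('pics/w2.png')[155:285,250:390],(400,369),interpolation=2)]
cv2.imwrite('pics/v3.png',np.minimum(np.hstack(c)*1.8,255))
```

```text
[ WARN:0@0.088] global loadsave.cpp:1063 imwrite_ Unsupported depth image for selected encoder is fallbacked to CV_8U.
```

View pics/v3.png

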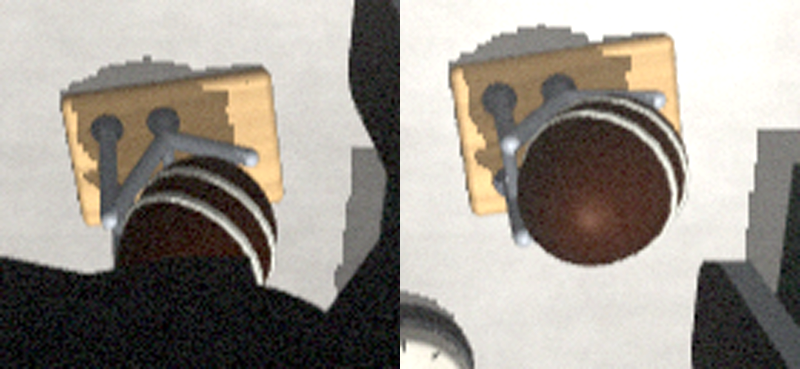

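```bash
cat >> h.py <<'E'
def eul(M): return R.from_matrix(M).as_euler('xyz',degrees=True)
def frame(zt,yt):
    yt=yt-zt*(zt@yt); yt/=np.linalg.norm(yt); return np.c_[np.cross(yt,zt),yt,zt]
O=np.array([.4458,-.1732,.0678]); az=np.radians(9.0); ti=np.radians(30)
AX=np.array([-np.sin(ti)*np.cos(az),-np.sin(ti)*np.sin(az),np.cos(ti)]); YC=np.array([-np.sin(az),np.cos(az),0])
RING=np.array([.4432,-.0038])
E
python3 - <<'E'
from h import *
for s in (1,-1):
    o=eul(frame(-AX,s*YC)); od=eul(frame(np.array([0,0,-1.]),s*YC))
    print(s,o,od,*[ctrl.ik(p,a) if (j:=ctrl.ik(p,a)) is None else np.round(j,0) for p,a in ((O+.12*AX,o),(O-.004*AX,o),([*RING,.12],od),([*RING,.055],od))])
E
```

```text
1 [-180.   30. -171.] [-180.    0. -171.] None [-43.  22. 131.  73.  24. 150.] [  -6.   16.  112.   -0.   52. -105.] [  -6.   22.  116.   -0.   42. -105.]
-1 [180. -30.   9.] [180.   0.   9.] [-53.   5. 127.  42.  41.  -2.] [-43.  22. 131.  73.  24. -30.] [ -6.  16. 112.  -0.  52.  75.] [ -6.  22. 116.  -0.  42.  75.]
```

Run:
```python
from h import *
o=eul(frame(-AX,-YC))
ctrl.movep(O+.12*AX,o); print(ctrl.get_obs()['t'])
try:
    hit=ctrl.servo_line(O-.004*AX,rate=.08,force_limit=8)
    s=ctrl.get_obs(); print('hit',hit,s['t'],s['ee_pos']-(O-.004*AX),s['contact_force'],s['joint_positions'])
except ctrl.Unreachable as e: print('unreach',e)
im,d=eyes.camera('scene'); cv2.imwrite('pics/s1.png',cv2.resize(im[140:280,220:400,::-1],(720,560),interpolation=2))
```

```text
6.0917
hit False 7.7917 [-3.38250262e-05 -3.33719254e-05  1.39782604e-04] [ 0.56719654 -0.41722021 -0.1746604 ] [-43.36684223  22.25516249 130.76564006  73.05862227  24.44497168
 -29.82760786]
```

View pics/s1.png

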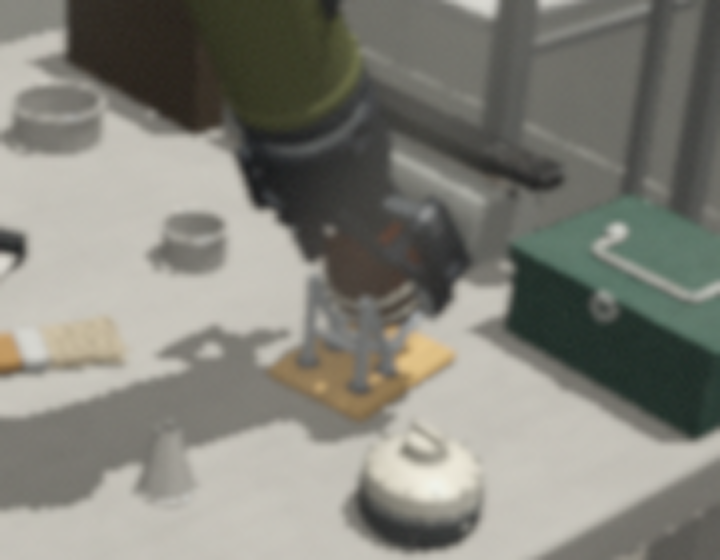

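The fingers straddle the egg at about (370,290) in the crop, clear of the wires. Next: close and lift.

Run:
```python
from h import *
ctrl.close(); s=ctrl.get_obs(); print(s['t'],s['gripper_width'],s['grasp_force'],s['contact_force'])
p=np.array(s['ee_pos']); o=eul(frame(-AX,-YC)); od=eul(frame(np.array([0,0,-1.]),-YC))
for dz in (.09,.07,.05):
    try: ctrl.servo_line(p+[0.01,0,dz],rate=.08); print('lift',dz); break
    except ctrl.Unreachable as e: print(dz,e)
s=ctrl.get_obs(); print(s['t'],s['gripper_width'],s['grasp_force'],s['contact_force'])
ctrl.movep([.4432,-.09,.17],od); ctrl.movep([*RING,.13],od); ctrl.sleep(.4)
s=ctrl.get_obs(); print(s['t'],s['gripper_width'],s['grasp_force'],s['contact_force'],s['ee_pos'])
import fit
for c in ('scene','top'):
    cal=eyes.calibration(c); im,d=eyes.camera(c)
    cv2.imwrite(f'pics/{c}2.png',cv2.resize(im[100:260,180:380,::-1],(700,560),interpolation=2))
    for r in regions_of(c,'egg')[:1]:
        m=(cv2.erode(r['mask'].astype(np.uint8),np.ones((3,3)))>0)&(d>0); P=cloud(cal,d,m)
        P=P[np.linalg.norm(P-np.median(P,0),axis=1)<.05]
        wh=P; f=fit.fit(P) if len(P)>20 else None
        print(c,r['score'],r['extent'],len(P),P.min(0),P.max(0)); 
        if f: print(f.x[:3],np.degrees(f.x[3:]))
```

```text
8.2083 0.05992799322723009 63.97339046001434 [ 0.30906142 -3.23112041  0.64738216]
lift 0.09
9.5 0.05956121553932465 64.63833153247833 [-0.49066176  0.11660727 -1.31276754]
11.3417 0.0598192021078812 64.80788290500641 [-1.04851025  0.02790647 -1.6445438 ] [ 0.44355086 -0.00449178  0.13034718]
1400 [ 0.4447 -0.1735  0.0688] [ 29.1 187.2] 0.0005232545744994275
2235 [ 0.4455 -0.173   0.0673] [ 28.1 187.9] 0.0006171179853955175
2587 [ 0.446  -0.1731  0.0677] [ 28.9 188.5] 0.0006099049439518972
2822 [ 0.4465 -0.1732  0.0683] [ 31.1 190.6] 0.0005858042830282132
9044 [ 0.4458 -0.1732  0.0678] [-28.9 368.7] 0.0006297891074697989
white 100 [ 0  0  3 42  0  0  8 47  0  0  0  0  0  0] [ 0.461 -0.154  0.08 ]
white 60 [ 0  0  1 12  0  0  1 46  0  0  0  0  0  0] [ 0.452 -0.148  0.08 ]
white 146 [ 0  0  2 40  0  0 10 94  0  0  0  0  0  0] [ 0.459 -0.156  0.082]
white 145 [  0   0   0  15   0   0  10 120   0   0   0   0   0   0] [ 0.457 -0.156  0.084]
ring 351 [ 0.4432 -0.0035  0.0227] 0.02792168029779524
ring 372 [ 0.4432 -0.0038  0.0227] 0.0284781423212979
ring 429 [ 0.4433 -0.0041  0.0229] 0.02833068632969208
ring 1152 [ 0.4432 -0.0038  0.0228] 0.028269628350852862
board ((441.5293273925781, -173.86927795410156), (99.83406066894531, 74.91797637939453), 9.039778709411621)
wire 0.03 800 [ 0.415 -0.156  0.037]
wire 0.04 514 [ 0.425 -0.154  0.045]
wire 0.05 335 [ 0.414 -0.156  0.056]
wire 0.06 472 [ 0.412 -0.158  0.067]
scene 0.78 [267.9, 159.9, 20.5, 28.6] 366 [ 0.40995313 -0.03528598  0.10450571] [0.43920516 0.01199527 0.17709825]
[ 0.44204301 -0.00375373  0.12950248] [  7.53703391 199.94950246]
top 0.52 [262.6, 187.1, 16.7, 5.9] 17 [ 0.41362163 -0.01823842  0.1411884 ] [0.41836042 0.00765169 0.15282414]
```

View pics/scene2.png

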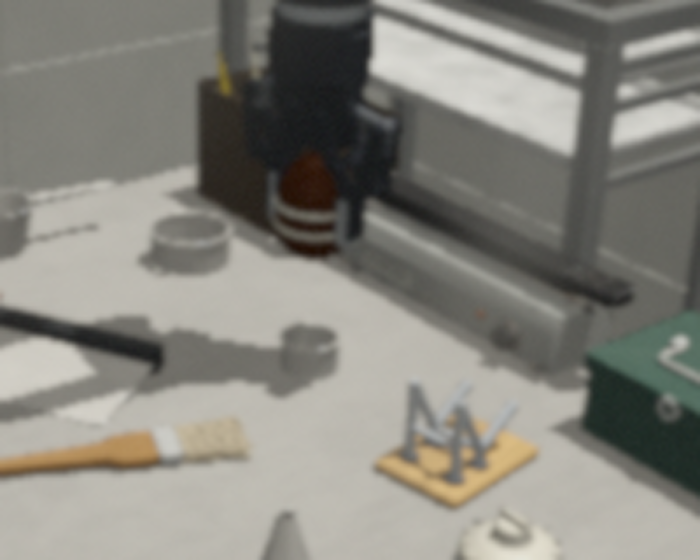

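```bash
sed -i '/^for P in L/,$d' fit.py
cat >> fit.py <<'E'
def look(n=4):
    Ps=[];Ws=[]
    for _ in range(n):
        cal=eyes.calibration('scene'); im,d=eyes.camera('scene'); r=regions_of('scene','egg')
        if not r: continue
        m0=r[0]['mask']; m=(cv2.erode(m0.astype(np.uint8),np.ones((3,3)))>0)&(d>0)
        P=cloud(cal,d,m); c=im[m].astype(float); k=np.linalg.norm(P-np.median(P,0),axis=1)<.045
        Ps.append(P[k]); Ws.append(P[k&(c[:,2]/c[:,0]>.75)&(c.min(1)>70)])
    P=np.vstack(Ps);W=np.vstack(Ws)
    def F(p):
        n=ax2(p); z=(W-p[:3])@n
        return np.r_[res2(p,P)/.001, (abs(z)-.008)/.002*2]
    ax2=lambda p:np.array([p[3],p[4],1])/np.sqrt(1+p[3]**2+p[4]**2)
    def res2(p,P):
        n=ax2(p); return res([*p[:3],np.arccos(n[2]),np.arctan2(n[1],n[0])],P)
    s=least_squares(F,[*np.array(ctrl.get_obs()['ee_pos'])+[0,0,.003],0.01,0.01],loss='soft_l1')
    print(len(P),len(W),'O',np.round(s.x[:3],4),'tilt xy deg',np.round(np.degrees(s.x[3:]),1),'tcp',np.round(ctrl.get_obs()['ee_pos'],4),'t',ctrl.get_obs()['t'],np.median(abs(res2(s.x,P))))
    return s.x
E
python3 - <<'E'
from fit import *
look()
p=[*RING,.13]
a=ctrl.get_obs()['joint_positions'].copy(); b=a.copy(); b[5]-=180
ctrl.goto_joints(b); ctrl.sleep(.2); print(ctrl.get_obs()['orientation']); look()
im,d=eyes.camera('scene'); cv2.imwrite('pics/s3.png',cv2.resize(im[120:220,220:320,::-1],(560,560),interpolation=2))
E
```

```text
1420 211 O [ 0.4418 -0.0031  0.1322] tilt xy deg [ 0.1 -1.5] tcp [ 0.4432 -0.0037  0.13  ] t 11.9417 0.0012074264911795165
[ 1.79999792e+02 -1.54423994e-03 -1.70998155e+02]
1370 228 O [ 0.4422 -0.003   0.1322] tilt xy deg [-1.3 -1.2] tcp [ 0.4432 -0.0037  0.13  ] t 15.1917 0.0012285061791867035
```

View pics/s3.png

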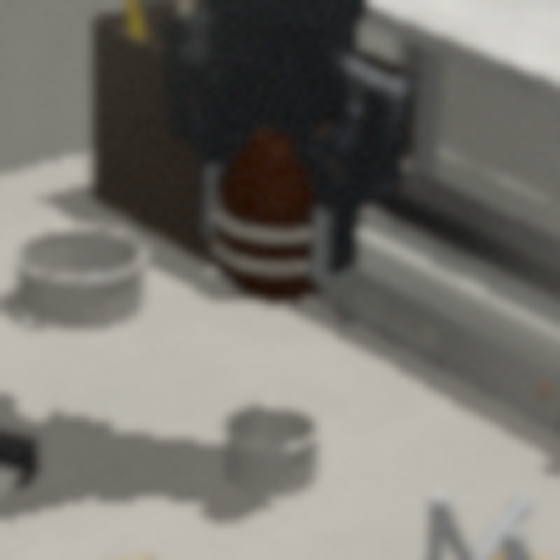

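Run:
```python
from h import *
ctrl.servo_line([*RING,.066],rate=.05); ctrl.sleep(.3)
f0=np.array(ctrl.get_obs()['contact_force'])
hit=ctrl.servo_line([*RING,.048],rate=.012,force_limit=3); 
for _ in range(3):
    s=ctrl.get_obs(); print(hit,s['t'],np.round(s['ee_pos'],4),np.round(np.array(s['contact_force'])-f0,2)); ctrl.sleep(.2)
im,d=eyes.camera('scene'); cv2.imwrite('pics/s4.png',cv2.resize(im[140:240,220:320,::-1],(560,560),interpolation=2))
```

```text
True 17.8917 [ 0.4432 -0.0039  0.0552] [ 0.78 -1.54  4.37]
True 18.0917 [ 0.4431 -0.0038  0.0552] [ 0.23 -1.26  4.91]
True 18.2917 [ 0.4431 -0.0038  0.0552] [ 1.67 -0.87  6.33]
```

View pics/s4.png

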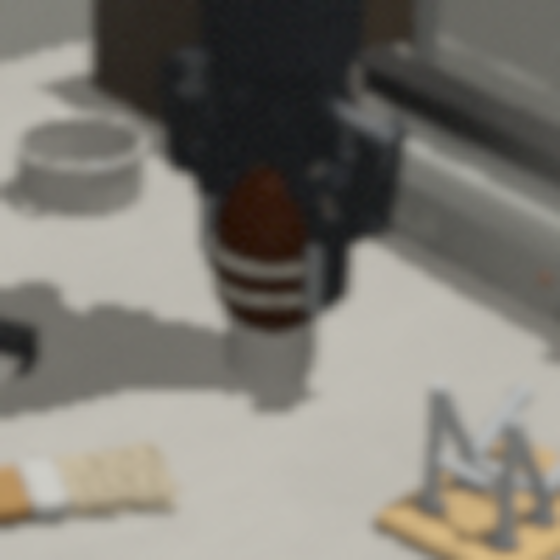

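The egg sits in the ring at about (268,320), upright, with 5–6 N of bearing force and the contact height as expected. Next: release and retract.

Run:
```python
from fit import *
ctrl.open_jaws(); ctrl.sleep(.2); print(ctrl.get_obs()['gripper_width'],ctrl.get_obs()['contact_force'])
ctrl.servo_line([*RING,.20],rate=.08); ctrl.sleep(.3)
ctrl.movep([.40,-.05,.27],eul(frame(np.array([0,0,-1.]),-YC))); ctrl.sleep(.2)
look(3)
im,d=eyes.camera('scene'); cv2.imwrite('pics/s5.png',cv2.resize(im[140:240,220:320,::-1],(560,560),interpolation=2)); print(ctrl.get_obs()['t'])
```

```text
0.08558268858144913 [ 0.41360471 -0.278398   -0.19484229]
1223 289 O [ 0.4109 -0.0397  0.0739] tilt xy deg [35.6  1.5] tcp [ 0.4  -0.05  0.27] t 24.4417 0.00601712432786021
24.4917
```

View pics/s5.png

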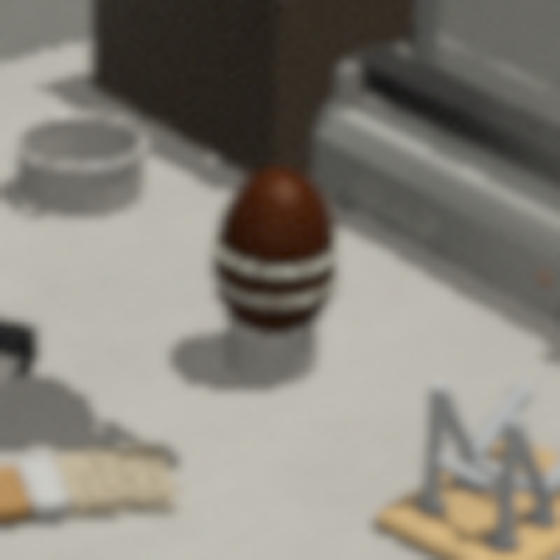

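The egg stands free in the ring at about (272,300) and may lean slightly right. The fit started from the wrong place, so I'll refit it.

```bash
sed -i "s/^def look(n=4):/def look(n=4,x0=None):/; s/\[\*np.array(ctrl.get_obs()\['ee_pos'\])+\[0,0,.003\],0.01,0.01\]/x0 if x0 is not None else &/" fit.py
python3 - <<'E'
from fit import *
x=look(3,[.443,-.004,.0575,.01,.01]); n=np.array([x[3],x[4],1]);n/=np.linalg.norm(n); print('foot',x[:3]-.038*n,'tilt',np.degrees(np.arccos(n[2])))
cal=eyes.calibration('scene'); im,d=eyes.camera('scene')
for r in regions_of('scene','cutter_small')[:1]:
    P=cloud(cal,d,r['mask']); P=P[(P[:,2]>.004)&(P[:,2]<.022)]
    f=least_squares(lambda p:np.hypot(P[:,0]-p[0],P[:,1]-p[1])-.0245,RING,loss='soft_l1',f_scale=.001); print('ring',f.x,len(P))
E
```

```text
1324 340 O [ 0.442  -0.0043  0.0574] tilt xy deg [ 1.1 -2.6] tcp [ 0.4  -0.05  0.27] t 24.7917 0.001191887331351756
foot [ 0.44122782 -0.00258247  0.0194865 ] tilt 2.786087052016281
ring [ 0.44421731 -0.00145975] 96
```

Tilt is about 3°, the foot is within about 3 mm of the ring centre and the height is 57.4 mm, all inside the limits.

```bash
python3 -c "
from station import ctrl
print(ctrl.job_done())"
```

```text
the job is handed in; nothing more can be done
None
```

The egg stands blunt end down and released in the small ring, about 3° off vertical with its foot about 3 mm from the ring's centre by my last camera measurement, and the job is handed in (no verdict was returned).

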